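# Slide the tea carton down its lane between wet rails

### The job

A carton of tea bags stands askew in front of its lane on the worktop: two low wooden guide rails with a steel stop at the far end. With the fingertips only, push the carton square and then straight down the middle of the lane until it is fully home against the steel stop. The rails have just been oiled and are still wet, so neither the carton nor the gripper may touch them; do not lift or tip the carton, and leave everything else standing where it is.

Things in the scene. Friction and masses are not known exactly. Their poses are not given: they have to be found in the camera images.
- lane: Fixed lane on the worktop: two parallel wooden rails with 114 mm clear between them (inner faces y = +57 and -57), joined at the far end by an upright steel stop plate, 45 high, face at x = +57.5; no floor plate. Origin: on the worktop, middle of the lane. x points down the lane from the open mouth (x = -57.5) to the stop, mostly to the robot's right and somewhat away; y toward the far rail; z up.
- lane_mouth (a point): Middle of the open mouth of the lane on the worktop, between the near ends of the rails; axes as those of the lane.
- carton_center (a point): Centre, 27.5 mm above the underside, of the loose cardboard carton with a paper band: 110 long (x), 90 wide (y), 55 high, about 0.25 kg. It stands before the mouth, up to 0.3 rad askew, 12 to 40 mm off the lane's line toward the lane's -y (the robot's side). Home, its centre is 2.5 mm past the lane's origin along x, with 12 mm free at each rail. Slides with a few newtons.
- rail_near: The wet wooden rail on the lane's -y side (the robot's side), 115 x 14 x 26; origin under its middle. Must not be touched.
- rail_far: The wet wooden rail on the lane's +y side, 115 x 14 x 26; origin under its middle. Must not be touched.
- timer: Bystander: pale green egg timer, 58 across, 55 high, outside the near rail; origin under its middle.
- salt: Bystander: round wooden salt cellar, 70 across, 68 high, outside the far rail; origin under its middle.
- oil: Bystander: corked oil bottle, 62 across, 149 high, behind the stop; origin under its middle.
- mug: Bystander: white mug, 82 x 112 x 94, at the right; origin under its middle.
- apple: Bystander: red apple, 70 across, at the left front; origin under its middle.
- carton: The same carton; origin under its middle on its underside, axes as above.

How it is judged:
By the outcome, as a careful person would: the job done as asked, in the order asked, and still so for the second after the job is handed in, with the robot touching nothing.
It also fails if it takes over 45 s, if anything falls off the work surface, if the arm or the gripper's body presses on something with over 40 N, if the wrist force passes 120 N, or if a joint passes its speed limit or range.

### The arm

A 6-joint arm with a two-finger parallel gripper is mounted at the origin on a cart in front of the work surface, level with it; the furniture and walls round the work are solid. World frame = base frame: x ahead of the robot, y to its left, z up, the work surface at z = 0. Lengths are in m, angles in rad, forces in N, time in s.
With the tool pointing down it reaches from about 0.3 to 0.85 m from the base axis. Payload 5.4 kg.
Tool frame: the origin (TCP) lies midway between the tips of the shut fingers; the grasp point (between the pads) lies 19 mm behind it (arm.tcp_to_grasp is the distance from the TCP to the grasp point, in m); z points along the fingers, y is the direction in which the jaws open and shut (so a half turn about z gives the same grasp; the last joint's range is limited). The gripper opens to 85 mm and grips with 20 to 120 N. Pads are 22 mm wide; open, the fingers measure 114 mm over their backs; the gripper's body (76 mm by 85 mm) begins 54 mm behind the grasp point. The pads swing forward as they close: fully open they stand 13 mm farther back than shut.
Start: joints at [-0.21, 0.158, 1.597, -0, 1.386, -0.21], TCP at [0.575, -0, 0.231] pointing down, gripper open.
Joint ranges: [-2.91, 2.91], [-0.94, 2.29], [0.18, 2.7], [-1.29, 4.43], [0.17, 2.64], [-3, 3]. Speed limits (rad/s): [2.57, 2.57, 3.14, 3.14, 3.14, 3.14].

### API

Orientations are given as a 3x3 rotation matrix whose columns are the frame's x, y, z axes.
In Python, from plant import readout, imaging, arm gives the robot as it stands.
- The arm moves only by the shell command python3 -m inch 'ROWS' [OPENING] [FORCE]. ROWS is JSON, a list of rows, each a list of 2 entries, a list of its own where there are three numbers: the shift along the tool's x, y, z in cm, then the turn, a rotation vector about the tool's x, y, z in rad. A call has 1 to 20 rows; each row is the pose to reach, as a shift and turn from the pose measured when the call began, along the tool's axes at that moment; what a row does not reach only later rows make up. A row lasts 1/12 s, in which the tool goes at most 41.7 mm and 7.16 degrees, less where a joint would pass 70% of its speed; a pose out of reach is approached as far as the arm can. A call with a gripper value outside its range is refused whole. OPENING is the finger opening in cm, from 0 to 8.54, set as the call begins (- or left out, the last holds). The fingers move at their own pace and stop on an object; FORCE is the grip in N (left out, the last holds). Time passes only in rows, so rows that repeat a pose let the fingers close. It gives the time, the measured TCP pose, the force and the opening at its end, in the units of the state.
- readout.sense(): the state, without advancing time (a new reading comes with each control period).
- imaging.camera(name): name is "scene" or "side" or "wrist"; returns a dict with "image" (420x560x3 uint8, blue, green, red), "depth" (420x560 float32, m along the optical axis (not along the pixel's ray), 0 where there is no reading), "fx", "fy", "cx", "cy" (pixels), "D" ([k1, k2, p1, p2, k3] as OpenCV has them; the pictures are not rectified), "rvec" (rotation vector, rad) and "tvec" (3), from world to camera coordinates, as OpenCV has them; the wrist camera has in their place "mount" (4x4, takes a point from camera to tool coordinates, whose origin is the TCP and whose axes are the flange's). Camera axes: x right, y down, z forward; pixel columns grow to the right and rows downward; lengths in m; the calibration is good to about 2 mm. A picture is of the moment at which its call begins: read the wrist's pose just before it.
- arm.close_job(): hands the job in, once; it reports no verdict.
The state is a dict: "time": time; "joint_positions": joint angles; "joint_velocities": joint speeds; "effort": joint torques, N m; "position": TCP position; "orientation": TCP orientation; "contact_force": force on the tool from outside, world axes, zero at the start; "ft_torque": the same for the moment, N m; "opening": opening from 0.0 (shut) to 1.0 (fully open).
Only numpy, scipy, OpenCV 4.12 (cv2) and the standard library are available. Lean on these libraries where they do the work, as an engineer would, in place of code of your own. Each camera call takes 0.05 s, during which the arm holds its last target.

## Working session

There is one attempt and no reset: what is moved stays moved. The work goes in short steps, Python scripts to look and compute and a shell command to move; the robot and the scene stay as the last step left them, time stands still between calls to the robot, and variables do not carry over. Pictures are saved under pics/ and viewed, and the job is handed in when it is done.

```bash
ls; mkdir -p pics; cat > h.py <<'E'
import numpy as np, cv2
from plant import readout, imaging, arm
E
python3 - <<'E'
from h import *
s=readout.sense(); print({k:np.round(v,3).tolist() for k,v in s.items()})
for n in ("scene","side","wrist"):
    c=imaging.camera(n); cv2.imwrite(f"pics/{n}0.png",c["image"]); np.save(f"pics/{n}0.npy",c,allow_pickle=True)
    print(n,c["fx"],c["cx"],c["cy"],c["D"],c.get("rvec"),c.get("tvec"),c.get("mount"))
E
```

```text
pics
{'time': 0.0, 'joint_positions': [-0.21, 0.159, 1.598, -0.0, 1.386, -0.21], 'joint_velocities': [0.0, -0.0, 0.002, 0.002, -0.0, 0.001], 'effort': [0.0, -39.601, -33.143, -0.0, 0.008, -0.0], 'position': [0.574, 0.0, 0.23], 'orientation': [[-0.0, 1.0, -0.002], [1.0, 0.0, 0.0], [0.0, -0.002, -1.0]], 'contact_force': [-0.312, -0.899, 0.478], 'ft_torque': [0.06, -0.062, 0.035], 'opening': 0.996}
scene 426.04134533404425 272.26306525628434 212.0445312326014 [-0.11182225  0.          0.          0.          0.        ] [ 2.20212128 -1.12342718  0.43801848] [-0.46096089  0.29161135  0.92030562] None
side 389.81403604215325 280.7963469570482 203.58055670701458 [-0.00045256  0.          0.          0.          0.        ] [ 2.02013795 -0.65600137  0.36818635] [-0.55510161  0.15608083  1.13998325] None
wrist 327.0610427566358 278.7900005065513 206.03109252821258 [-0.03105325  0.          0.          0.          0.        ] None None [[ 2.15059804e-05 -9.62598014e-01 -2.70933689e-01  6.85800275e-02]
 [ 9.99999999e-01  3.05548057e-05 -2.91806269e-05 -2.91879162e-04]
 [ 3.63675397e-05 -2.70933688e-01  9.62598013e-01 -1.44596793e-01]
 [ 0.00000000e+00  0.00000000e+00  0.00000000e+00  1.00000000e+00]]
```

View pics/scene0.png

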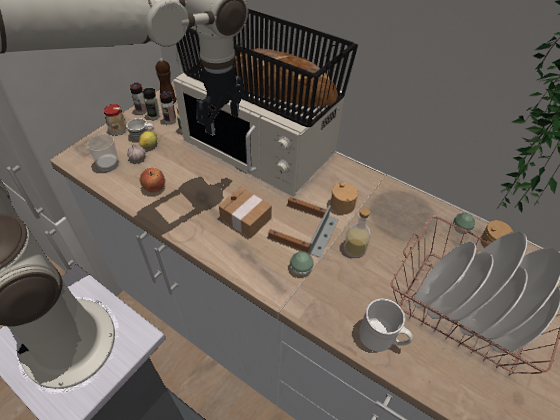

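View pics/side0.png

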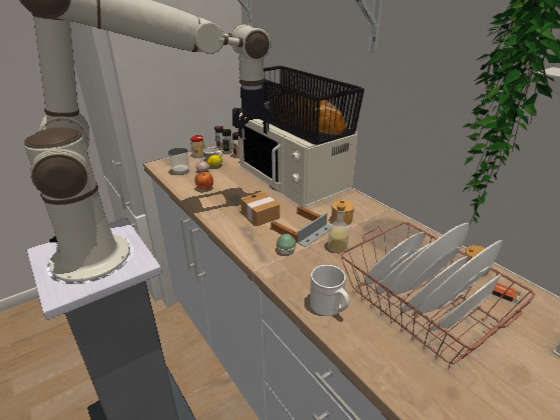

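View pics/wrist0.png

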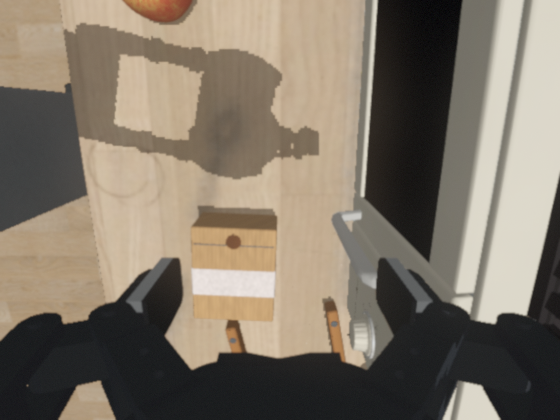

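The wrist view shows the carton at about (235,265), with the rails' near ends at (233,335) and (335,330). In the scene view the carton is at (245,212), the rails at (290,240) and (307,207), and the stop at (325,232). Next I'll zoom in.

```bash
python3 - <<'E'
from h import *
for n,(x0,x1,y0,y1) in dict(scene=(205,375,170,290),side=(225,365,180,265)).items():
    im=cv2.imread(f"pics/{n}0.png")[y0:y1,x0:x1]
    cv2.imwrite(f"pics/{n}0z.png",cv2.resize(im,None,fx=4.5,fy=4.5,interpolation=cv2.INTER_CUBIC))
E
```

```text
(no output)
```

View pics/scene0z.png

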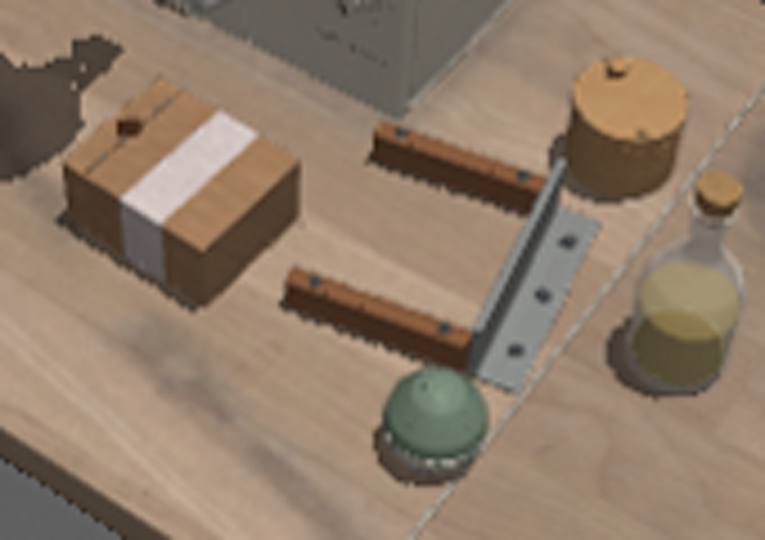

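View pics/side0z.png

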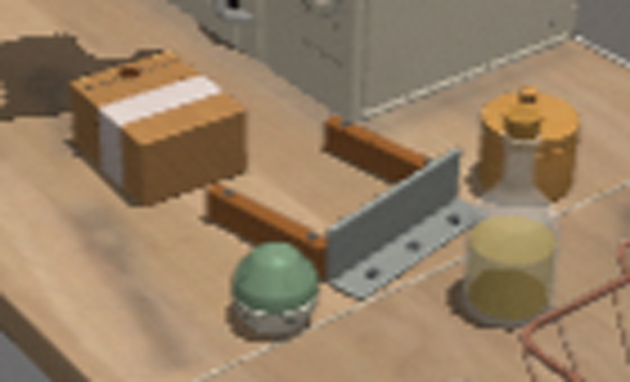

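```bash
cat >> h.py <<'E'
def pose(c,s=None):
    "camera->world R,t"
    if c.get("rvec") is not None:
        R=cv2.Rodrigues(np.array(c["rvec"],float))[0]; return R.T,-R.T@np.array(c["tvec"],float).ravel()
    M=np.array(c["mount"]); Rt=np.array(s["orientation"]); return Rt@M[:3,:3],Rt@M[:3,3]+np.array(s["position"])
def rays(c,uv):
    K=np.array([[c["fx"],0,c["cx"]],[0,c["fy"],c["cy"]],[0,0,1.]])
    p=cv2.undistortPoints(np.float64(uv).reshape(-1,1,2),K,np.array(c["D"])).reshape(-1,2)
    return np.c_[p,np.ones(len(p))]
def onplane(c,uv,z,s=None):
    R,t=pose(c,s); d=rays(c,uv)@R.T; return t+d*((z-t[2])/d[:,2])[:,None]
def cloud(c,s=None):
    h,w=c["depth"].shape; v,u=np.mgrid[:h,:w]; R,t=pose(c,s)
    return ((rays(c,np.c_[u.ravel(),v.ravel()])*c["depth"].reshape(-1,1))@R.T+t).reshape(h,w,3)
E
python3 - <<'E'
from h import *
s=readout.sense()
for n in ("scene","side","wrist"):
    c=np.load(f"pics/{n}0.npy",allow_pickle=True).item(); P=cloud(c,s); 
    hsv=cv2.cvtColor(c["image"],cv2.COLOR_BGR2HSV)
    roi=(P[...,0]>.3)&(P[...,0]<.75)&(P[...,1]<.2)&(P[...,1]>-.35)&(c["depth"]>0)
    print(n,"table z",np.median(P[...,2][roi&(abs(P[...,2])<.015)]))
    for nm,m in dict(top=(P[...,2]>.046)&(P[...,2]<.064),rail=(P[...,2]>.019)&(P[...,2]<.032)&(hsv[...,1]>110)).items():
        k,l,st,_=cv2.connectedComponentsWithStats((m&roi).astype(np.uint8))
        for i in range(1,k):
            if st[i,4]>40:
                q=np.nonzero(l==i); z=P[q][:,2].mean()
                W=onplane(c,np.c_[q[1],q[0]],.055 if nm=="top" else .026,s)
                r=cv2.minAreaRect(np.float32(W[:,:2]*1000))
                print(nm,st[i].tolist(),"z",z.round(4),np.round(r[0],1),np.round(r[1],1),round(r[2],1))
E
```

```text
scene table z -0.0008418306821602051
top [196, 135, 51, 29, 220] z 0.0549 [660.7 101.3] [205.5  20.7] 89.3
top [249, 163, 64, 26, 289] z 0.0551 [ 671.3 -111.4] [ 87.  177.7] 29.5
top [141, 168, 22, 17, 261] z 0.0563 [454.7 176.1] [57.8 65. ] 89.4
top [332, 183, 26, 22, 382] z 0.0564 [ 718.2 -291.5] [70.9 69.7] 1.5
top [219, 188, 53, 40, 1152] z 0.0542 [ 520.4 -103.9] [114.2  96.9] 87.4
top [294, 251, 17, 14, 164] z 0.0514 [ 473.4 -314.4] [38.2 36.5] 41.6
rail [144, 184, 20, 8, 50] z 0.0257 [442.7 165.7] [18.8 54.7] 53.2
rail [288, 198, 38, 16, 180] z 0.0243 [ 643.8 -218.4] [ 19.9 107.2] 10.6
rail [331, 199, 24, 12, 73] z 0.0254 [ 701.3 -298.1] [32.  65.5] 18.8
rail [269, 230, 41, 19, 209] z 0.0245 [ 519.8 -245.2] [ 18. 112.] 10.8
side table z 0.0006890438727812365
top [248, 160, 24, 19, 107] z 0.0546 [660.9 117.8] [184.8  27.8] 88.4
top [195, 172, 17, 10, 120] z 0.0565 [454.4 180.9] [77.6 59.4] 63.0
top [273, 177, 51, 23, 222] z 0.0553 [670.1 -96.4] [101. 205.] 25.3
top [240, 191, 40, 24, 538] z 0.0557 [ 520.8 -104.6] [125.8  98.4] 87.2
top [332, 200, 22, 15, 155] z 0.0569 [ 720.4 -2
[... 186 characters left out ...]
z 0.0257 [ 642.  -209.8] [25.3 92.6] 11.2
rail [253, 210, 27, 12, 90] z 0.0256 [ 520.9 -151.4] [32.3 97.4] 77.7
rail [271, 221, 27, 17, 128] z 0.0255 [ 519.7 -244.2] [ 20.9 117.3] 11.8
wrist table z 0.0009771788254352431
top [123, 0, 58, 17, 648] z 0.0537 [462.1 159.9] [12.9 50.6] 89.1
top [335, 0, 48, 247, 1597] z 0.0549 [651.7  50.9] [231.1  32.4] 87.1
top [191, 223, 86, 98, 7813] z 0.057 [524.5 -98.1] [113.9  90.1] 87.5
top [352, 272, 7, 47, 183] z 0.055 [ 658.2 -124.2] [ 4.8 57.6] 0.9
rail [157, 0, 35, 22, 88] z 0.0288 [474.7 162.7] [38.7  7.9] 29.1
rail [326, 307, 19, 55, 464] z 0.0277 [ 644.6 -198. ] [13.2 82.4] 10.9
rail [226, 324, 18, 29, 298] z 0.027 [ 517.6 -202.9] [15.4 43.8] 11.7
```

```bash
python3 -m inch '[[[-3,-1,-1],[0,0,0]],[[-6,-2,-2],[0,0,0]],[[-9,-3,-3],[0,0,0]],[[-12,-3,-4],[0,0,0]],[[-15,-3,-5],[0,0,0]],[[-15,-3,-5],[0,0,0]],[[-15,-3,-5],[0,0,0]]]'
python3 - <<'E'
from h import *
s=readout.sense(); c=imaging.camera("wrist"); cv2.imwrite("pics/w1.png",c["image"]); np.save("pics/w1.npy",dict(c=c,s=s),allow_pickle=True)
print(s["position"],np.round(s["orientation"],3).tolist())
E
```

```text
time: 0.73
position: [0.5446, -0.1512, 0.2808]
orientation: [[0.003, 1.0, -0.001], [1.0, -0.003, 0.0], [0.0, -0.001, -1.0]]
contact_force: [-0.1, 0.1, 0.1]
opening: 0.997
[ 0.54457745 -0.15122771  0.28076214] [[0.003, 1.0, -0.001], [1.0, -0.003, 0.0], [0.0, -0.001, -1.0]]
```

View pics/w1.png

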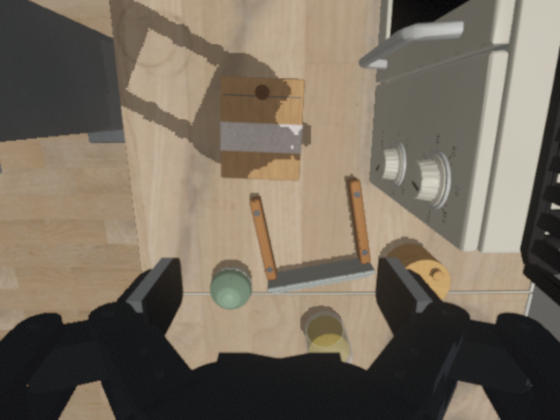

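The view is clear: carton at (262,128), near rail from (256,197) to (271,278), far rail from (354,180) to (365,262), stop at (320,277), timer at (231,289).

```bash
cat >> h.py <<'E'
def measure(c,s,verbose=1):
    P=cloud(c,s); hsv=cv2.cvtColor(c["image"],cv2.COLOR_BGR2HSV); out={}
    ok=c["depth"]>0
    zt=np.median(P[...,2][ok&(abs(P[...,2])<.015)])
    Z=P[...,2]-zt
    roi=(P[...,0]>.42)&(P[...,0]<.70)&(P[...,1]<0.0)&(P[...,1]>-.34)&ok
    for nm,m,zz in (("carton",(Z>.047)&(Z<.062),.055),("rail",(Z>.018)&(Z<.032)&(hsv[...,1]>110),.026),("stop",(Z>.037)&(Z<.05)&(hsv[...,1]<70),.045)):
        k,l,st,_=cv2.connectedComponentsWithStats((m&roi).astype(np.uint8))
        for i in range(1,k):
            if st[i,4]>80:
                q=np.nonzero(l==i)
                W=onplane(c,np.c_[q[1],q[0]],zz,s); r=cv2.minAreaRect(np.float32(W[:,:2]*1000))
                print(nm,st[i].tolist(),np.round(r[0],1),np.round(r[1],1),round(r[2],1),"mean",np.round(W[:,:2].mean(0)*1000,1),"zt",round(zt,4))
E
python3 - <<'E'
from h import *
d=np.load("pics/w1.npy",allow_pickle=True).item(); measure(d["c"],d["s"])
# hand-picked: rail end corners etc later
E
```

```text
carton [363, 54, 31, 27, 244] [652.1 -39.3] [29.1 25.4] 28.0 mean [653.3 -33.7] zt 0.0011
carton [220, 76, 85, 105, 8309] [524.3 -99.6] [110.8  90.5] 87.3 mean [524.2 -97.5] zt 0.0011
carton [378, 82, 10, 72, 284] [658.6 -87. ] [ 5.2 75.7] 0.1 mean [658.4 -85.8] zt 0.0011
carton [215, 284, 28, 25, 523] [ 479.3 -306.5] [34.6 34.8] 0.1 mean [ 479.  -306.1] zt 0.0011
rail [348, 179, 22, 85, 855] [ 647.5 -217.8] [ 14.6 115.6] 11.1 mean [ 647.  -215.4] zt 0.0011
rail [250, 199, 27, 81, 744] [ 523.9 -241.5] [ 13.4 114.9] 11.0 mean [ 523.6 -239.6] zt 0.0011
stop [373, 70, 16, 119, 384] [ 660.  -101.7] [  9.3 131.7] 0.4 mean [658.  -95.8] zt 0.0011
stop [267, 267, 109, 25, 767] [ 597.4 -287.4] [141.8  10.6] 10.9 mean [ 597.3 -287.6] zt 0.0011
stop [211, 275, 39, 34, 619] [ 479.6 -306. ] [50.1 48.6] 0.0 mean [ 480.8 -301.1] zt 0.0011
```

```bash
python3 -m inch '[[[0.5,-1.5,1.5],[0,0,0.11]],[[1,-3,3],[0,0,0.22]],[[1.5,-4.5,4.5],[0,0,0.33]],[[2,-6,6],[0,0,0.44]],[[2.5,-7.5,7.5],[0,0,0.55]],[[3,-9,9],[0,0,0.66]],[[3.5,-10.6,10.5],[0,0,0.77]],[[3.5,-10.6,12],[0,0,0.88]],[[3.5,-10.6,13.5],[0,0,0.99]],[[3.5,-10.6,15],[0,0,1.1]],[[3.5,-10.6,16],[0,0,1.21]],[[3.5,-10.6,16],[0,0,1.32]],[[3.5,-10.6,16],[0,0,1.375]],[[3.5,-10.6,16],[0,0,1.375]],[[3.5,-10.6,16],[0,0,1.375]]]' 6
cat >> h.py <<'E'
L0=np.array([585.7,-229.7])/1e3; EX=np.array([.1908,-.9816]); EY=np.array([.9816,.1908])
def lane(p): d=np.array(p)[:2]-L0; return np.round([d@EX*1e3,d@EY*1e3],1)
def snap(n,name):
    s=readout.sense(); c=imaging.camera(n); cv2.imwrite(f"pics/{name}.png",c["image"]); 
    print("tcp lane",lane(s["position"]),"z",s["position"][2],"toolx",np.degrees(np.arctan2(s["orientation"][1][0],s["orientation"][0][0])).round(2),"F",np.round(s["contact_force"],1)); return c,s
E
python3 - <<'E'
from h import *
snap("scene","s2")
c,s=snap("wrist","w2"); measure(c,s)
E
```

```text
time: 2.03
position: [0.4378, -0.1134, 0.1198]
orientation: [[0.98, 0.197, -0.003], [0.197, -0.98, 0.002], [-0.002, -0.002, -1.0]]
contact_force: [-0.4, 0.9, -0.7]
opening: 0.703
tcp lane [-142.4 -123. ] z 0.11984723413007609 toolx 11.35 F [-0.4  0.9 -0.7]
tcp lane [-142.1 -122.9] z 0.12005793281106522 toolx 11.33 F [-0.2  0.4 -0.3]
carton [183, 0, 211, 174, 27613] [524.3 -99.1] [110.3  91.3] 87.5 mean [525.  -99.9] zt 0.0008
carton [534, 192, 26, 49, 833] [ 474.1 -294. ] [34.8 17.6] 24.8 mean [ 475.2 -296.1] zt 0.0008
rail [396, 119, 160, 21, 2712] [ 523.2 -241.2] [ 13.3 117.4] 11.1 mean [ 523.2 -240.6] zt 0.0008
stop [515, 177, 45, 68, 1846] [ 475.  -294.7] [51.4 32.1] 24.8 mean [ 476.9 -294.2] zt 0.0008
```

View pics/w2.png

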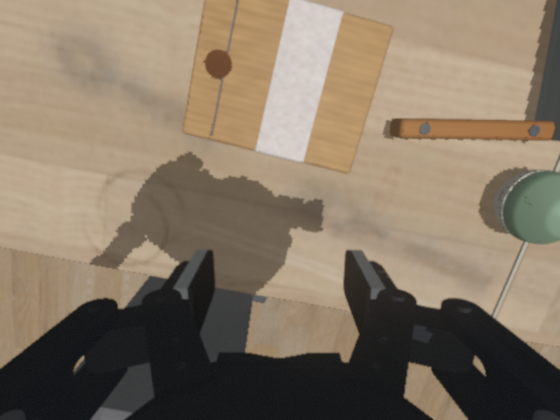

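View pics/s2.png

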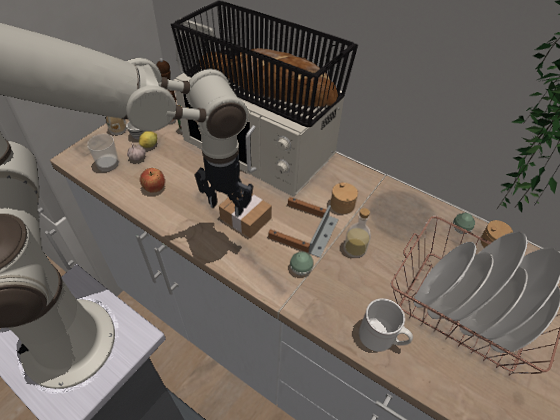

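```bash
python3 -m inch '[[[0,0.1,2.5],[0,0,0.006]],[[0,0.2,5],[0,0,0.006]],[[0,0.2,7.5],[0,0,0.006]],[[0,0.2,9.5],[0,0,0.006]],[[0,0.2,10.5],[0,0,0.006]],[[0,0.2,10.5],[0,0,0.006]],[[0,0.2,10.5],[0,0,0.006]]]'
python3 - <<'E'
from h import *
c,s=snap("wrist","w3");print(onplane(c,[[100,270],[300,290]],0,s)); c,s=snap("side","d3")
cv2.imwrite("pics/d3z.png",cv2.resize(c["image"][160:270,200:360],None,fx=4.5,fy=4.5))
E
```

```text
time: 2.72
position: [0.4384, -0.1157, 0.0155]
orientation: [[0.982, 0.191, -0.002], [0.191, -0.982, 0.002], [-0.002, -0.002, -1.0]]
contact_force: [-0.5, -0.6, 0.6]
opening: 0.701
tcp lane [-140.  -122.9] z 0.015497104909717088 toolx 10.99 F [-0.5 -0.6  0.6]
[[ 0.40698607 -0.02252081  0.        ]
 [ 0.41626682 -0.13174616  0.        ]]
tcp lane [-139.4 -122.2] z 0.016251167730169807 toolx 10.98 F [ 0.2  0.1 -0.3]
```

View pics/d3z.png

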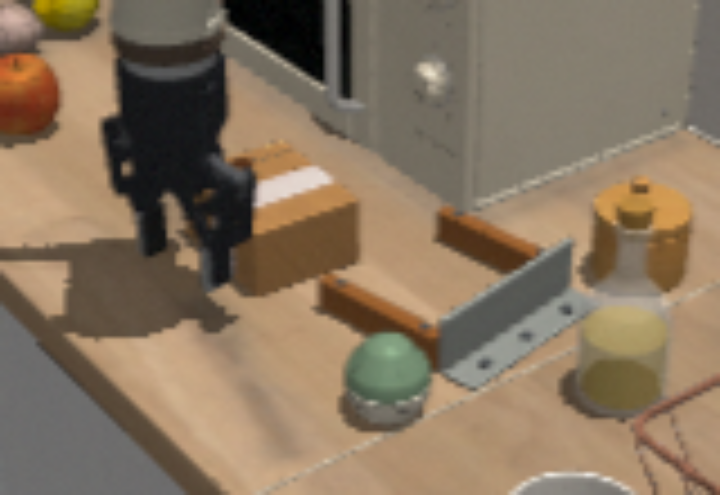

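View pics/w3.png

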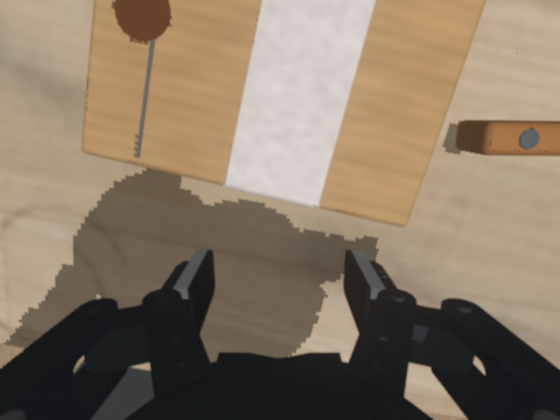

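```bash
python3 -m inch '[[[0.6,0,0],[0,0,0]],[[1.2,0,0],[0,0,0]],[[1.6,0,0],[0,0,0]],[[1.9,0,0],[0,0,0]],[[2.2,0,0],[0,0,0]],[[2.5,0,0],[0,0,0]],[[2.8,0,0],[0,0,0]],[[3.1,0,0],[0,0,0]],[[3.4,0,0],[0,0,0]],[[3.7,0,0],[0,0,0]],[[4,0,0],[0,0,0]],[[4.3,0,0],[0,0,0]],[[4.5,0,0],[0,0,0]],[[4.5,0,0],[0,0,0]],[[4.5,0,0],[0,0,0]]]'
python3 - <<'E'
from h import *
c,s=snap("wrist","w4"); c,s=snap("scene","s4"); measure(c,s)
E
```

```text
time: 4.07
position: [0.4839, -0.1077, 0.0167]
orientation: [[0.982, 0.191, 0.001], [0.191, -0.982, 0.0], [0.001, 0.0, -1.0]]
contact_force: [0.2, -0.6, -0.5]
opening: 0.704
tcp lane [-139.1  -76.6] z 0.016737278714794378 toolx 10.99 F [ 0.2 -0.6 -0.5]
tcp lane [-139.2  -76.8] z 0.016686142611066306 toolx 10.98 F [0.2 0.6 0.1]
carton [251, 164, 52, 25, 213] [660.1 -98.8] [ 50.2 159.1] 15.6 mean [ 660.9 -102.6] zt 0.0001
carton [251, 189, 21, 22, 214] [ 562.5 -114.8] [51.3 66.7] 4.8 mean [ 570.1 -118.5] zt 0.0001
carton [295, 251, 16, 13, 147] [ 475.1 -314.5] [35.  36.2] 36.0 mean [ 474.6 -313.9] zt 0.0001
rail [288, 198, 38, 16, 182] [ 643.  -218.5] [ 21.9 107.2] 11.5 mean [ 644.2 -219.3] zt 0.0001
rail [269, 230, 41, 20, 216] [ 520.  -245.7] [ 17.9 113.1] 10.8 mean [ 519.8 -245.4] zt 0.0001
stop [254, 170, 49, 22, 160] [ 673.5 -103.1] [ 47.8 139.6] 2.1 mean [ 661.4 -113.5] zt 0.0001
stop [310, 206, 21, 39, 116] [ 595.2 -293.6] [141.5   6.9] 11.1 mean [ 593.1 -293.5] zt 0.0001
stop [292, 252, 21, 17, 179] [ 473.2 -315.4] [46.7 48.4] 34.0 mean [ 468.9 -317.6] zt 0.0001
```

View pics/w4.png

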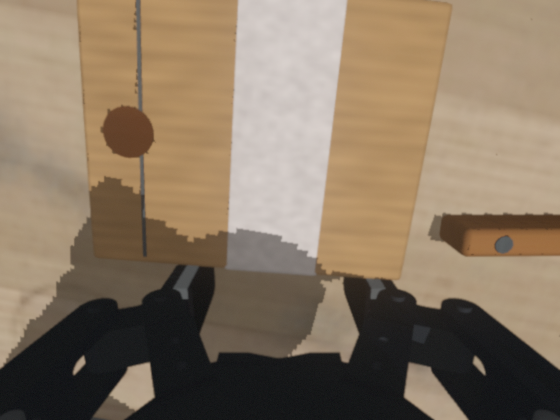

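The carton is nearly square: its near edge runs from (95,257) to (400,278). I'll measure that edge and the front edge.

```bash
cat >> h.py <<'E'
def carton_edges(c,s):
    "top face outline (brown/white, raised) -> lane-frame edge lines near/left/right, from wrist view"
    P=cloud(c,s); zt=np.median(P[...,2][(c["depth"]>0)&(abs(P[...,2])<.015)])
    m=((P[...,2]-zt>.045)&(P[...,2]-zt<.065)&(c["depth"]>0)).astype(np.uint8)
    bg=c["image"].max(2)>55
    m=cv2.morphologyEx((m&bg).astype(np.uint8),cv2.MORPH_OPEN,np.ones((5,5)))
    k,l,st,ce=cv2.connectedComponentsWithStats(m); 
    # choose the component of largest area within oven-free zone
    best=None
    for i in range(1,k):
        q=np.nonzero(l==i); W=onplane(c,np.c_[q[1],q[0]],.055,s)
        if W[:,0].mean()<.64 and (best is None or len(W)>len(best)): best=W
    d=(best[:,:2]-L0)*1e3; X=d@EX; Y=d@EY
    def fit(a,b,lo,hi,f):
        bins=np.arange(lo,hi,3.); ps=[]
        for b0 in bins:
            k=(a>=b0)&(a<b0+3)
            if k.sum()>5: ps.append((b0+1.5,f(b[k])))
        ps=np.array(ps); co=np.polyfit(ps[:,0],ps[:,1],1); r=ps[:,1]-np.polyval(co,ps[:,0]); g=abs(r)<1.5
        co=np.polyfit(ps[g,0],ps[g,1],1); mid=ps[:,0].mean(); return round(np.polyval(co,mid),1),"slope deg",round(np.degrees(np.arctan(co[0])),2),"at",round(mid,1),len(ps),int(g.sum())
    print("ext X",X.min().round(1),X.max().round(1),"Y",Y.min().round(1),Y.max().round(1))
    xa,xb=X.min()+12,X.max()-12; ya,yb=Y.min()+12,Y.max()-12
    print("Ymin",fit(X,Y,xa,xb,np.min)); print("Ymax",fit(X,Y,xa,xb,np.max))
    print("Xmin",fit(Y,X,ya,yb,np.min)); print("Xmax",fit(Y,X,ya,yb,np.max))
E
python3 - <<'E'
from h import *
c,s=snap("wrist","w5"); carton_edges(c,s); measure(c,s)
E
```

```text
tcp lane [-139.1  -76.8] z 0.016699325409335927 toolx 10.98 F [-0.1 -0.3  0.3]
ext X -205.3 -88.3 Y -73.8 24.2
Ymin (np.float64(-62.6), 'slope deg', np.float64(-5.58), 'at', np.float64(-145.3), 32, 26)
Ymax (np.float64(23.7), 'slope deg', np.float64(-0.14), 'at', np.float64(-145.3), 32, 32)
Xmin (np.float64(-202.7), 'slope deg', np.float64(4.68), 'at', np.float64(-24.3), 25, 16)
Xmax (np.float64(-92.0), 'slope deg', np.float64(4.51), 'at', np.float64(-24.3), 25, 25)
carton [76, 0, 377, 333, 93141] [529.5 -90.1] [113.3 110.5] 6.4 mean [542.9 -89.9] zt 0.0008
carton [161, 269, 44, 64, 1157] [480.7 -77.2] [24.4 16.1] 44.9 mean [482.3 -74.9] zt 0.0008
rail [454, 221, 106, 35, 3132] [ 518.2 -206.4] [16.2 50.8] 11.5 mean [ 518.3 -206. ] zt 0.0008
stop [165, 265, 45, 57, 678] [478.7 -75.7] [24.5 16.9] 49.8 mean [480.9 -73.9] zt 0.0008
```

```bash
python3 -m inch '[[[0.3,0,0],[0,0,0]],[[0.6,0,0],[0,0,0]],[[0.9,0,0],[0,0,0]],[[1.2,0,0],[0,0,0]],[[1.5,0,0],[0,0,0]],[[1.8,0,0],[0,0,0]],[[1.8,0,0],[0,0,0]],[[1.8,0,0],[0,0,0]]]'
python3 - <<'E'
from h import *
c,s=snap("wrist","w6"); carton_edges(c,s)
E
```

```text
time: 4.88
position: [0.5018, -0.1043, 0.0168]
orientation: [[0.982, 0.191, 0.001], [0.191, -0.982, -0.0], [0.001, 0.0, -1.0]]
contact_force: [0.3, -0.4, -0.3]
opening: 0.701
tcp lane [-139.1  -58.4] z 0.016790306928758575 toolx 10.99 F [ 0.3 -0.4 -0.3]
ext X -205.6 -95.1 Y -55.5 42.5
Ymin (np.float64(-47.4), 'slope deg', np.float64(-0.06), 'at', np.float64(-150.1), 29, 25)
Ymax (np.float64(42.1), 'slope deg', np.float64(-0.25), 'at', np.float64(-150.1), 29, 29)
Xmin (np.float64(-205.5), 'slope deg', np.float64(0.13), 'at', np.float64(-6.0), 25, 25)
Xmax (np.float64(-95.2), 'slope deg', np.float64(-0.16), 'at', np.float64(-6.0), 25, 25)
```

View pics/w6.png

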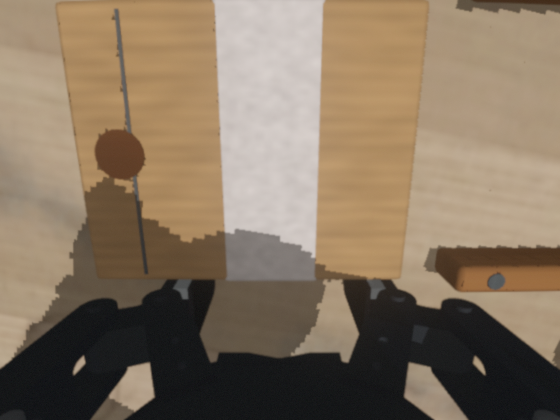

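```bash
python3 -m inch '[[[0.1,0,0],[0,0,0]],[[0.2,0,0],[0,0,0]],[[0.25,0,0],[0,0,0]],[[0.25,0,0],[0,0,0]],[[0.25,0,0],[0,0,0]]]'
python3 -m inch '[[[-0.3,0,0],[0,0,0]],[[-1,0,0],[0,0,0]],[[-2.5,0,0],[0,0,0]],[[-4.5,0,0],[0,0,0]],[[-5,0,-3],[0,0,0]],[[-5,0,-6],[0,0,0]],[[-5,0,-9],[0,0,0]],[[-5,0,-12],[0,0,0]],[[-5,0,-15],[0,0,0]],[[-5,0,-15],[0,0,0]],[[-5,0,-15],[0,0,0]]]'
python3 - <<'E'
from h import *
c,s=snap("wrist","w7"); carton_edges(c,s); measure(c,s)
E
```

```text
time: 5.35
position: [0.504, -0.1038, 0.0167]
orientation: [[0.982, 0.19, 0.001], [0.19, -0.982, 0.0], [0.001, 0.0, -1.0]]
contact_force: [-1.8, -0.8, 0.3]
opening: 0.709
time: 6.27
position: [0.4558, -0.1141, 0.1686]
orientation: [[0.982, 0.19, 0.005], [0.19, -0.982, -0.002], [0.005, 0.003, -1.0]]
contact_force: [-0.2, -0.9, -0.3]
opening: 0.703
tcp lane [-138.3 -105.4] z 0.16864294066306615 toolx 10.97 F [-0.2 -0.9 -0.3]
ext X -205.3 -94.8 Y -46.1 42.1
Ymin (np.float64(-45.5), 'slope deg', np.float64(-0.25), 'at', np.float64(-149.8), 29, 29)
Ymax (np.float64(41.8), 'slope deg', np.float64(-0.06), 'at', np.float64(-149.8), 29, 29)
Xmin (np.float64(-204.9), 'slope deg', np.float64(-0.25), 'at', np.float64(-1.1), 22, 22)
Xmax (np.float64(-95.3), 'slope deg', np.float64(0.36), 'at', np.float64(-1.1), 22, 22)
carton [184, 0, 156, 128, 18914] [555.1 -82.7] [ 88.  110.6] 10.9 mean [557.1 -82.5] zt 0.0009
carton [485, 197, 42, 40, 1269] [ 479.2 -305.1] [34.4 36.1] 11.0 mean [ 479.3 -305.2] zt 0.0009
rail [369, 139, 132, 16, 1864] [ 523.5 -241.2] [ 13.1 116.7] 11.3 mean [ 523.6 -241.1] zt 0.0009
stop [508, 0, 41, 158, 2238] [ 586.3 -289.4] [118.1  12.9] 11.0 mean [ 589.2 -289.1] zt 0.0009
stop [469, 185, 59, 56, 1451] [ 479.7 -303.1] [48.3 50.2] 73.0 mean [ 481.2 -298.7] zt 0.0009
```

View pics/w7.png

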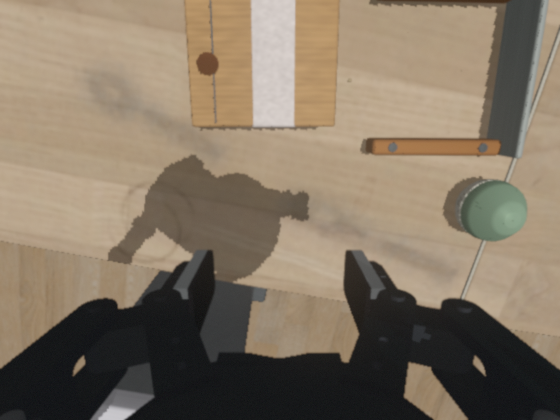

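```bash
python3 -m inch '[[[0,-1.5,0],[0,0,-0.12]],[[0,-3,0],[0,0,-0.24]],[[0,-4.5,0],[0,0,-0.36]],[[1,-6,0],[0,0,-0.48]],[[2,-7.5,0],[0,0,-0.6]],[[3,-9,0],[0,0,-0.72]],[[4,-10.3,0],[0,0,-0.84]],[[5.5,-10.3,0],[0,0,-0.96]],[[7,-10.3,0],[0,0,-1.08]],[[8.5,-10.3,0],[0,0,-1.2]],[[10,-10.3,0],[0,0,-1.32]],[[10.5,-10.3,0],[0,0,-1.44]],[[10.5,-10.3,0],[0,0,-1.54]],[[10.5,-10.3,0],[0,0,-1.571]],[[10.5,-10.3,0],[0,0,-1.571]],[[10.5,-10.3,0],[0,0,-1.571]]]' 4.5
python3 - <<'E'
from h import *
c,s=snap("wrist","w8"); carton_edges(c,s); measure(c,s); print(np.round(s["orientation"],3))
E
```

```text
time: 7.65
position: [0.537, 0.0078, 0.1651]
orientation: [[-0.189, 0.982, -0.001], [0.982, 0.189, 0.0], [0.001, -0.001, -1.0]]
contact_force: [-0.0, -0.8, -0.5]
opening: 0.525
tcp lane [-242.4   -2.5] z 0.1650957200617701 toolx 100.91 F [-0.  -0.8 -0.5]
ext X -208.3 -94.8 Y -46.3 44.9
Ymin (np.float64(-44.9), 'slope deg', np.float64(-1.03), 'at', np.float64(-151.3), 30, 30)
Ymax (np.float64(40.9), 'slope deg', np.float64(6.12), 'at', np.float64(-151.3), 30, 20)
Xmin (np.float64(-207.8), 'slope deg', np.float64(-0.6), 'at', np.float64(0.2), 23, 23)
Xmax (np.float64(-95.8), 'slope deg', np.float64(-2.02), 'at', np.float64(0.2), 23, 18)
carton [380, 236, 48, 59, 644] [660.7 -25. ] [41.6 41.1] 53.2 mean [656.7 -24.7] zt 0.0009
carton [229, 242, 106, 114, 10871] [556.1 -81.1] [ 91.2 113.4] 11.0 mean [554.5 -78.9] zt 0.0009
stop [402, 232, 20, 32, 285] [659.6 -13.4] [29.1 10.4] 89.4 mean [659.2 -12.3] zt 0.0009
[[-0.189  0.982 -0.001]
 [ 0.982  0.189  0.   ]
 [ 0.001 -0.001 -1.   ]]
```

View pics/w8.png

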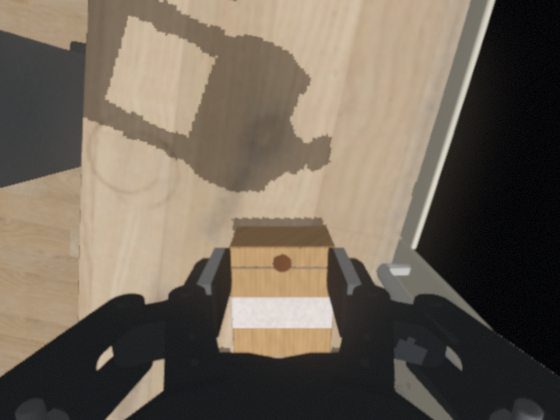

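```bash
python3 -m inch '[[[0,0.1,3],[0,0,0]],[[0,0.2,6],[0,0,0]],[[0,0.25,9],[0,0,0]],[[0,0.25,12],[0,0,0]],[[0,0.25,14],[0,0,0]],[[0,0.25,14.9],[0,0,0]],[[0,0.25,14.9],[0,0,0]],[[0,0.25,14.9],[0,0,0]]]'
python3 - <<'E'
from h import *
c,s=snap("wrist","w9"); c,s=snap("side","d9")
cv2.imwrite("pics/d9z.png",cv2.resize(c["image"][140:270,190:360],None,fx=4.4,fy=4.4))
E
```

```text
time: 8.37
position: [0.5398, 0.0082, 0.0169]
orientation: [[-0.189, 0.982, -0.0], [0.982, 0.189, 0.0], [0.0, -0.0, -1.0]]
contact_force: [0.8, -0.3, 0.6]
opening: 0.527
tcp lane [-242.3    0.3] z 0.016881440111097597 toolx 100.88 F [ 0.8 -0.3  0.6]
tcp lane [-241.9    1.2] z 0.017866377814924585 toolx 100.89 F [ 0.2  0.4 -0.3]
```

View pics/d9z.png

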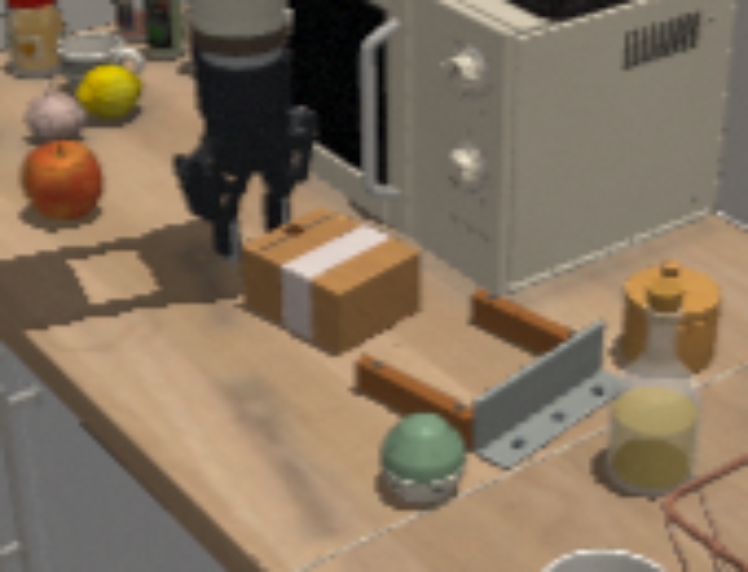

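View pics/w9.png

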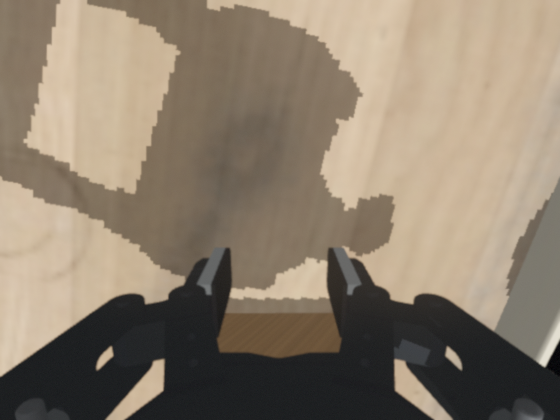

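```bash
python3 -m inch '[[[-0.6,0,0],[0,0,0]],[[-1.2,0,0],[0,0,0]],[[-1.7,0,0],[0,0,0]],[[-2.1,0,0],[0,0,0]],[[-2.4,0,0],[0,0,0]],[[-2.7,0,0],[0,0,0]],[[-3,0,0],[0,0,0]],[[-3.3,0,0],[0,0,0]],[[-3.6,0,0],[0,0,0]],[[-3.9,0,0],[0,0,0]],[[-4.2,0,0],[0,0,0]],[[-4.5,0,0],[0,0,0]],[[-4.8,0,0],[0,0,0]],[[-5.1,0,0],[0,0,0]],[[-5.4,0,0],[0,0,0]],[[-5.7,0,0],[0,0,0]],[[-6,0,0],[0,0,0]],[[-6.2,0,0],[0,0,0]],[[-6.2,0,0],[0,0,0]]]'
cat >> h.py <<'E'
LS=None
def fixedcheck(name,tag):
    "same camera: carton top rect vs rails' tops rects"
    global L0
    c,s=snap(name,tag); measure(c,s)
    x0,x1,y0,y1=dict(scene=(205,375,170,290),side=(225,365,180,265))[name]
    cv2.imwrite(f"pics/{tag}z.png",cv2.resize(c["image"][y0:y1,x0:x1],None,fx=4.5,fy=4.5,interpolation=cv2.INTER_CUBIC))
E
python3 - <<'E'
from h import *
fixedcheck("scene","s10")
E
```

```text
time: 10.05
position: [0.553, -0.0536, 0.0183]
orientation: [[-0.189, 0.982, 0.003], [0.982, 0.189, -0.001], [-0.002, 0.003, -1.0]]
contact_force: [-0.3, 0.3, -0.0]
opening: 0.525
tcp lane [-179.1    1.5] z 0.018282934922595702 toolx 100.89 F [-0.3  0.3 -0. ]
carton [252, 165, 51, 24, 199] [ 659. -101.] [ 42.9 152.1] 13.8 mean [ 660.1 -104. ] zt 0.0
carton [233, 184, 52, 37, 1126] [ 557.4 -114.4] [ 97.2 130.1] 11.4 mean [ 559.3 -122.1] zt 0.0
carton [295, 251, 16, 14, 149] [ 473.3 -314. ] [35.4 36.1] 73.2 mean [ 474.8 -314. ] zt 0.0
rail [288, 197, 38, 18, 193] [ 643.4 -218.4] [ 20.6 107.2] 10.5 mean [ 643.9 -219.4] zt 0.0
rail [269, 230, 41, 19, 227] [ 519.  -245.3] [ 19.8 112. ] 10.8 mean [ 519.5 -245.4] zt 0.0
stop [254, 169, 49, 23, 169] [ 660.4 -105.7] [ 46.7 144.7] 13.9 mean [ 660.7 -113.7] zt 0.0
stop [310, 206, 21, 39, 111] [ 595.7 -293.6] [140.4   7. ] 11.1 mean [ 593.4 -293.5] zt 0.0
stop [291, 251, 22, 18, 177] [ 474.  -313.3] [49.7 50.9] 36.0 mean [ 468.9 -316.1] zt 0.0
```

View pics/s10z.png

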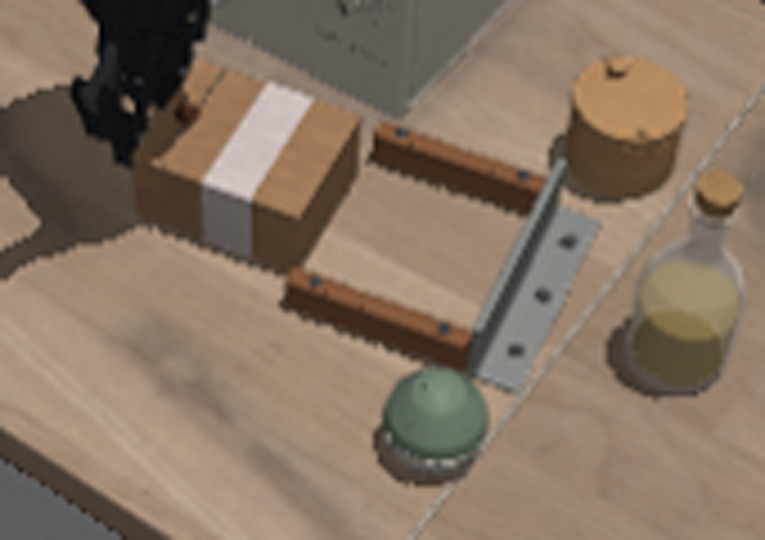

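```bash
python3 - <<'E'
from h import *
c=imaging.camera("scene")
f=lambda x,y:(205+x/4.5,170+y/4.5)
C=np.array([581.6,-231.8])/1e3
for nm,p,z in (("far front top",f(360,122),.055),("near front top",f(300,217),.055),("near front bottom",f(284,272),0),("railnear end top L",f(290,270),.026),("railnear top inner",f(303,267),.026),("railfar inner top",f(372,142),.026)):
    d=onplane(c,[p],z)[0,:2]-C; print(nm,np.round([d@EX*1e3,d@EY*1e3],1))
E
```

```text
far front top [-55.3  41.6]
near front top [-56.6 -41.4]
near front bottom [-66.2 -41.7]
railnear end top L [-55.  -57.8]
railnear top inner [-49.1 -52.6]
railfar inner top [-51.9  54.8]
```

```bash
python3 -m inch '[[[-0.3,0,0],[0,0,0]],[[-0.6,0,0],[0,0,0]],[[-0.9,0,0],[0,0,0]],[[-1.2,0,0],[0,0,0]],[[-1.5,0,0],[0,0,0]],[[-1.8,0,0],[0,0,0]],[[-2.1,0,0],[0,0,0]],[[-2.4,0,0],[0,0,0]],[[-2.7,0,0],[0,0,0]],[[-3,0,0],[0,0,0]],[[-3.3,0,0],[0,0,0]],[[-3.6,0,0],[0,0,0]],[[-3.9,0,0],[0,0,0]],[[-4.2,0,0],[0,0,0]],[[-4.5,0,0],[0,0,0]],[[-4.8,0,0],[0,0,0]],[[-5.1,0,0],[0,0,0]],[[-5.4,0,0],[0,0,0]],[[-5.5,0,0],[0,0,0]],[[-5.5,0,0],[0,0,0]]]'
python3 - <<'E'
from h import *
fixedcheck("scene","s11")
E
```

```text
time: 11.82
position: [0.5635, -0.1079, 0.0185]
orientation: [[-0.189, 0.982, 0.003], [0.982, 0.189, -0.002], [-0.002, 0.003, -1.0]]
contact_force: [-0.7, -0.4, -0.2]
opening: 0.528
tcp lane [-123.8    1.5] z 0.018494269496959346 toolx 100.88 F [-0.7 -0.4 -0.2]
carton [270, 174, 33, 16, 123] [ 660.7 -136. ] [47.1 90.2] 25.2 mean [ 662.3 -136.4] zt 0.0
carton [252, 190, 52, 37, 1155] [ 568.3 -170.4] [ 98.2 126.3] 11.0 mean [ 569.8 -176.5] zt 0.0
carton [295, 251, 15, 13, 148] [ 474.4 -313.7] [35.5 33.6] 33.7 mean [ 474.2 -313.8] zt 0.0
rail [304, 202, 22, 12, 105] [ 648.2 -240.2] [18.2 62.7] 11.5 mean [ 648.7 -240.6] zt 0.0
rail [269, 230, 41, 19, 217] [ 520.2 -245. ] [ 19.2 111.6] 13.0 mean [ 519.6 -244.2] zt 0.0
stop [270, 176, 33, 16, 104] [ 661.  -134.8] [44.3 93. ] 23.8 mean [ 661.7 -137.8] zt 0.0
stop [310, 206, 21, 39, 112] [ 595.1 -293.2] [141.5   6.1] 11.0 mean [ 594.3 -293.2] zt 0.0
stop [292, 251, 22, 18, 176] [ 473.4 -314.8] [48.3 51.5] 18.7 mean [ 469.3 -317.5] zt 0.0
```

View pics/s11z.png

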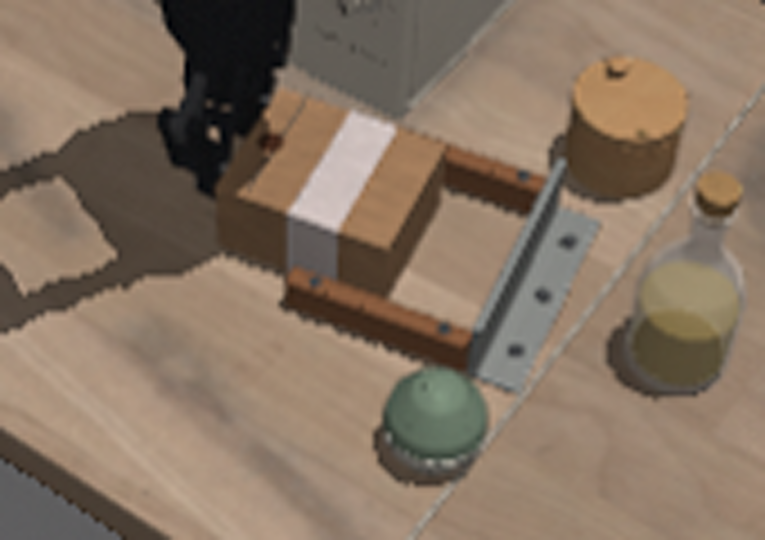

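```bash
python3 -m inch '[[[-0.3,0,0],[0,0,0]],[[-0.6,0,0],[0,0,0]],[[-0.9,0,0],[0,0,0]],[[-1.2,0,0],[0,0,0]],[[-1.5,0,0],[0,0,0]],[[-1.8,0,0],[0,0,0]],[[-2.1,0,0],[0,0,0]],[[-2.4,0,0],[0,0,0]],[[-2.7,0,0],[0,0,0]],[[-3,0,0],[0,0,0]],[[-3.3,0,0],[0,0,0]],[[-3.6,0,0],[0,0,0]],[[-3.9,0,0],[0,0,0]],[[-4.2,0,0],[0,0,0]],[[-4.5,0,0],[0,0,0]],[[-4.8,0,0],[0,0,0]],[[-5.1,0,0],[0,0,0]],[[-5.4,0,0],[0,0,0]],[[-5.4,0,0],[0,0,0]],[[-5.4,0,0],[0,0,0]]]'
python3 - <<'E'
from h import *
fixedcheck("scene","s12")
E
```

```text
time: 13.53
position: [0.574, -0.1613, 0.0189]
orientation: [[-0.189, 0.982, 0.004], [0.982, 0.189, -0.002], [-0.003, 0.003, -1.0]]
contact_force: [-0.1, -0.1, 0.5]
opening: 0.528
tcp lane [-69.4   1.6] z 0.018916149079432915 toolx 100.87 F [-0.1 -0.1  0.5]
carton [272, 196, 52, 39, 1205] [ 579.1 -225.4] [ 96.3 123.2] 11.5 mean [ 579.8 -230.6] zt 0.0
carton [295, 251, 16, 13, 144] [ 474.3 -313.9] [34.6 34.2] 73.2 mean [ 475.1 -313.9] zt 0.0
rail [269, 230, 41, 19, 222] [ 518.4 -245.4] [ 20.9 112. ] 10.8 mean [ 519.8 -245.2] zt 0.0
stop [310, 206, 21, 39, 111] [ 595.1 -293.2] [141.5   6.1] 11.0 mean [ 594.2 -293.2] zt 0.0
stop [292, 252, 21, 17, 167] [ 472.9 -315.2] [46.3 48.5] 32.3 mean [ 468.8 -317.6] zt 0.0
```

View pics/s12z.png

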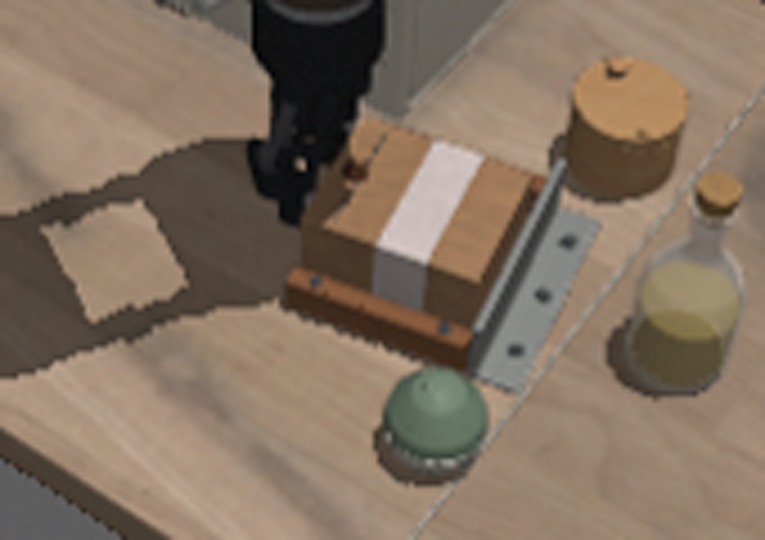

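```bash
python3 -m inch '[[[-0.1,0,0],[0,0,0]],[[-0.2,0,0],[0,0,0]],[[-0.3,0,0],[0,0,0]],[[-0.4,0,0],[0,0,0]],[[-0.4,0,0],[0,0,0]],[[-0.4,0,0],[0,0,0]]]'
python3 -m inch '[[[-0.05,0,0],[0,0,0]],[[-0.1,0,0],[0,0,0]],[[-0.1,0,0],[0,0,0]],[[-0.1,0,0],[0,0,0]]]'
python3 -m inch '[[[-0.05,0,0],[0,0,0]],[[-0.1,0,0],[0,0,0]],[[-0.1,0,0],[0,0,0]],[[-0.1,0,0],[0,0,0]]]'
python3 - <<'E'
from h import *
fixedcheck("scene","s13")
E
```

```text
time: 14.08
position: [0.5749, -0.1651, 0.019]
orientation: [[-0.189, 0.982, 0.004], [0.982, 0.189, -0.002], [-0.003, 0.004, -1.0]]
contact_force: [-1.0, 0.8, 1.7]
opening: 0.525
time: 14.42
position: [0.5751, -0.1661, 0.019]
orientation: [[-0.189, 0.982, 0.004], [0.982, 0.189, -0.002], [-0.003, 0.004, -1.0]]
contact_force: [0.2, 1.2, 0.9]
opening: 0.528
time: 14.75
position: [0.5753, -0.1672, 0.019]
orientation: [[-0.189, 0.982, 0.004], [0.982, 0.189, -0.002], [-0.003, 0.004, -1.0]]
contact_force: [0.3, 2.2, 0.4]
opening: 0.53
tcp lane [-63.3   1.7] z 0.018989428353909682 toolx 100.88 F [0.3 2.2 0.4]
carton [274, 197, 52, 38, 1208] [ 580.2 -233.1] [ 97.3 124. ] 11.5 mean [ 581.2 -236. ] zt 0.0
carton [294, 251, 17, 14, 145] [ 474.7 -314.1] [34.8 36. ] 10.6 mean [ 474.5 -313.5] zt 0.0
rail [269, 230, 41, 19, 225] [ 519.2 -244.7] [ 19.1 110.8] 10.8 mean [ 519.7 -245.6] zt 0.0
stop [310, 206, 21, 39, 134] [ 594.8 -292. ] [141.5   8.4] 10.9 mean [ 592.6 -292.8] zt 0.0
stop [291, 251, 22, 18, 184] [ 473.6 -314. ] [49.9 50.5] 9.3 mean [ 469.5 -316.7] zt 0.0
```

View pics/s13z.png

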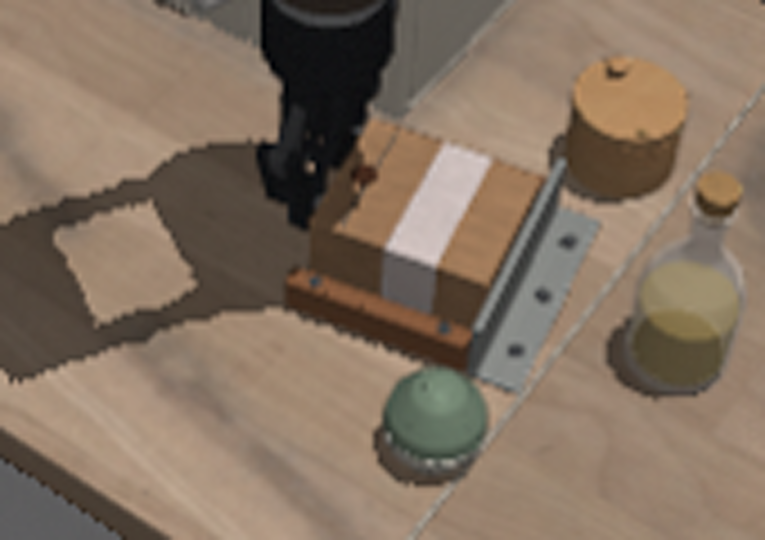

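```bash
python3 -m inch '[[[-0.05,0,0],[0,0,0]],[[-0.1,0,0],[0,0,0]],[[-0.1,0,0],[0,0,0]],[[-0.1,0,0],[0,0,0]]]'
```

```text
time: 15.13
position: [0.5753, -0.1678, 0.019]
orientation: [[-0.189, 0.982, 0.004], [0.982, 0.189, -0.002], [-0.002, 0.003, -1.0]]
contact_force: [0.2, 4.5, 2.4]
opening: 0.53
```

```bash
python3 -c "
from h import *
print(lane(readout.sense()['position']),readout.sense()['contact_force'])"
```

```text
[-62.8   1.7] [0.16147213 4.54576019 2.40314932]
```

```bash
python3 -m inch '[[[-0.1,0,0],[0,0,0]],[[-0.2,0,0],[0,0,0]],[[-0.2,0,0],[0,0,0]],[[-0.2,0,0],[0,0,0]]]'
python3 -c "
from h import *
print(lane(readout.sense()['position']),readout.sense()['contact_force'])
c,s=snap('wrist','w14')"
```

```text
time: 15.47
position: [0.5753, -0.1678, 0.019]
orientation: [[-0.189, 0.982, 0.002], [0.982, 0.189, 0.002], [0.001, 0.003, -1.0]]
contact_force: [-3.2, 10.3, 6.6]
opening: 0.526
[-62.8   1.6] [-3.22675678 10.34589922  6.57047386]
tcp lane [-62.8   1.6] z 0.01898754454670018 toolx 100.89 F [-3.2 10.3  6.6]
```

View pics/w14.png

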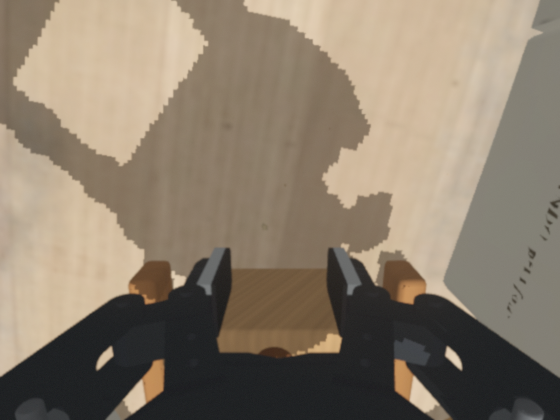

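```bash
python3 -m inch '[[[0.1,0,0],[0,0,0]],[[0.3,0,0],[0,0,0]],[[0.7,0,0],[0,0,0]],[[1.5,0,0],[0,0,0]],[[3,0,0],[0,0,0]],[[5,0,0],[0,0,0]],[[6,0,-2],[0,0,0]],[[6,0,-5],[0,0,0]],[[6,0,-8],[0,0,0]],[[6,0,-11],[0,0,0]],[[6,0,-14],[0,0,0]],[[4,0,-17],[0,0,0]],[[1,0,-20],[0,0,0]],[[-2,0,-22],[0,0,0]],[[-2,-3,-24],[0,0,0]],[[-2,-3,-24],[0,0,0]],[[-2,-3,-24],[0,0,0]]]' 8
python3 - <<'E'
from h import *
c,s=snap("wrist","w15"); carton_edges(c,s); measure(c,s)
fixedcheck("scene","s15")
E
```

```text
time: 16.93
position: [0.549, -0.1933, 0.2598]
orientation: [[-0.188, 0.982, 0.004], [0.982, 0.188, 0.001], [-0.0, 0.004, -1.0]]
contact_force: [1.2, 0.7, 0.2]
opening: 0.937
tcp lane [-42.7 -29. ] z 0.2598303008317044 toolx 100.83 F [1.2 0.7 0.2]
ext X -52.3 58.8 Y -46.7 44.2
Ymin (np.float64(-46.1), 'slope deg', np.float64(-0.06), 'at', np.float64(4.7), 30, 30)
Ymax (np.float64(43.5), 'slope deg', np.float64(0.02), 'at', np.float64(4.7), 30, 30)
Xmin (np.float64(-52.1), 'slope deg', np.float64(0.18), 'at', np.float64(-0.2), 23, 23)
Xmax (np.float64(58.1), 'slope deg', np.float64(-1.19), 'at', np.float64(-0.2), 23, 23)
carton [381, 17, 52, 159, 887] [649.2 -86.9] [159.4  32.1] 89.8 mean [656.6 -73.2] zt 0.0011
carton [263, 171, 83, 95, 7556] [ 585.  -233.2] [ 91.3 110.9] 10.8 mean [ 584.5 -230.5] zt 0.0011
carton [188, 248, 29, 29, 621] [ 480.1 -306.1] [32.4 35.8] 10.9 mean [ 479.4 -306.6] zt 0.0011
rail [244, 163, 13, 91, 884] [ 523.6 -241.5] [ 13.2 113. ] 10.9 mean [ 523.2 -239.1] zt 0.0011
rail [347, 163, 17, 91, 989] [ 647.3 -218. ] [ 15.2 113.3] 10.9 mean [ 646.7 -214.6] zt 0.0
[... 393 characters left out ...]
9. ] z 0.25876580689905027 toolx 100.89 F [-0.6  0.4 -0.9]
carton [248, 164, 55, 25, 214] [659.1 -99.1] [ 52.2 159.1] 15.6 mean [659.6 -99.8] zt 0.0
carton [274, 197, 52, 39, 1179] [ 581.9 -237.5] [ 96.  112.5] 11.1 mean [ 581.3 -237.5] zt 0.0
carton [294, 251, 17, 14, 147] [ 473.9 -315.4] [37.7 34. ] 66.9 mean [ 474.7 -314.1] zt 0.0
rail [269, 230, 41, 19, 220] [ 519.2 -244.7] [ 19.  110.8] 10.8 mean [ 519.8 -245.1] zt 0.0
stop [255, 169, 48, 24, 159] [ 675.9 -103.3] [ 52.8 139.6] 0.8 mean [ 660.6 -114.1] zt 0.0
stop [310, 206, 21, 39, 132] [ 594.9 -292.5] [141.5   8.8] 10.1 mean [ 592.8 -293. ] zt 0.0
stop [291, 252, 22, 17, 172] [ 473.  -314.2] [44.  50.7] 29.7 mean [ 469.1 -316.6] zt 0.0
```

View pics/w15.png

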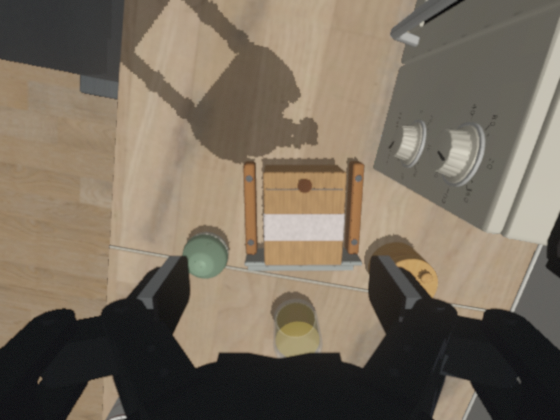

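View pics/s15z.png

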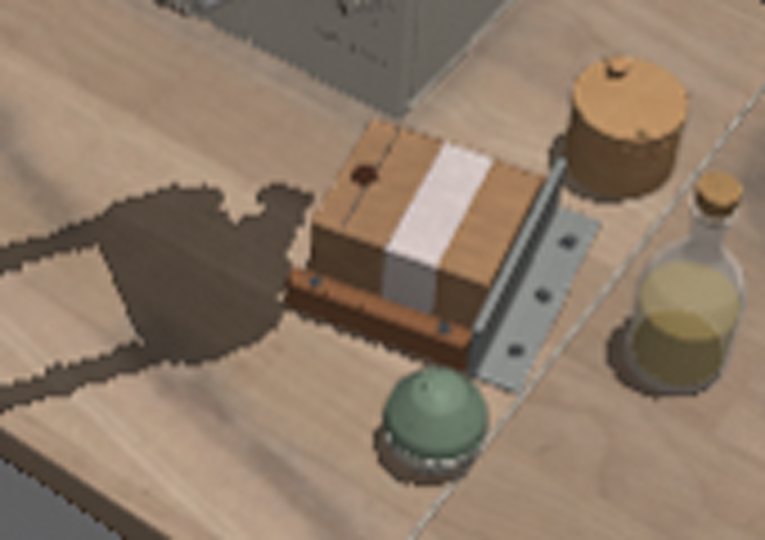

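The carton is home and clear of both rails: in the wrist view it sits at (304,215), between the rails at columns 250 and 356 and against the stop at row 265. Handing in.

```bash
python3 -c "
from h import *
arm.close_job(); print(readout.sense()['time'])"
```

```text
the job is handed in; nothing more can be done
the job is handed in; nothing more can be done
```

The carton is home against the steel stop, square and close to the middle of the lane, and the job is handed in. It took about 17 s of the 45 s.

**What I did:** I spread the fingertips into a two-point fence and pushed the carton's near side. This took out about 13.7° of skew and 35 mm of offset. Then I moved behind it and pushed it straight down the lane until the fingertips stopped moving, at about 10–13 N. Finally I backed straight off and lifted clear.

**Last checks (wrist camera):**
- **Position:** the carton's rear face is at x = -52.1 mm, against -52.5 when fully home. Its centre is about 1.3 mm off the lane's middle, toward the near rail.
- **Square:** it is within 0.2° of the rails, leaving about 11 mm or more free at each rail.
- **Other objects:** the timer, salt cellar, oil bottle and stop look where they were. I didn't measure the mug and apple again at the end, but the arm stayed well away from both.

**Disagreements:** the scene and wrist cameras differ by about 4 mm in absolute position, but agree on the carton's place relative to the rails. One straight-line fit of the carton's front edge gave a 1.2° slope. The stop plate hides part of that edge, and the other three edges were within 0.2°.

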